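Pair four lids with their pots in the coppersmith's workshop

ROBOT

A 6-joint arm with a two-finger parallel gripper is mounted at the origin on the work surface. World frame = base frame: x ahead of the robot, y to its left, z up, the work surface at z = 0. Lengths are in m, angles in rad, forces in N, time in s.
With the tool pointing down it reaches from about 0.375 to 0.975 m from the base axis. Payload 3.8 kg.
Tool frame: the origin (TCP) lies where the fingers leave the gripper's body, on its centre line; the fingertips stand 73 mm ahead of it and the grasp point (between the pads) lies 54 mm ahead of it (nose_length is the distance from the TCP to the fingertips, in m); z points along the fingers, y is the line along which they close (so a half turn about z gives the same grasp; the last joint's range is limited). The gripper opens to 85 mm and grips with 20 to 120 N. Pads are 22 mm wide; open, the fingers measure 114 mm over their backs; the gripper's body (76 mm by 85 mm) begins 54 mm behind the grasp point. The pads swing forward as they close: fully open they stand 13 mm farther back than shut.
Start: joints at [-1.25, 0.264, 1.604, -0, 1.274, -0.037], TCP at [0.236, -0.632, 0.304] pointing down, gripper open.
Joint ranges: [-2.63, 2.63], [-0.94, 2.18], [0.31, 2.57], [-1.31, 4.45], [0, 2.66], [-2.55, 2.55]. Speed limits (rad/s): [2.57, 2.57, 3.14, 3.14, 3.14, 3.14].

INTERFACE

Orientations are given as a rotation vector (axis times angle).
In Python, from workcell import read_state, read_camera, calibration, finish_job, look_for, cut_out, tip_of, nose_length gives the robot as it stands.
- The arm moves only by the tool step_arm, never from a script. Its argument "targets" is a list of rows, each a list of 3 entries, a list of its own where there are three numbers: the turn, a rotation vector about the tool's x, y, z in rad, then the shift along the tool's x, y, z in mm, then the finger opening in mm, from 0 to 85.4. In form: [[[ax, ay, az], [x, y, z], grip], ...]. A call has 1 to 5 rows; each row shifts and turns the commanded pose from where the row before left it, along the tool's axes as they then stand; what a row does not reach is not made up. A row lasts 1/12 s, in which the tool goes at most 41.7 mm and 7.16 degrees, less where a joint would pass 70% of its speed; a pose out of reach is approached as far as the arm can. A call with a gripper value outside its range is refused whole. The fingers move at their own pace and stop on an object; "grip_force" is the grip in N (left out, the last holds). Time passes only in rows, so rows that do not move let the fingers close. It gives the time, the measured TCP pose, the force, the opening and the grip force at its end, in the units of the state.
- read_state(): the state, without advancing time (a new reading comes with each control period).
- read_camera(name): name is "scene" or "top" or "wrist"; returns the picture (480x640x3 uint8, red, green, blue); there is no depth.
- calibration(name): a dict with "camera_matrix" (3x3 intrinsics, pixels), "R" (3x3) and "t" (3): a world point X has camera coordinates R X + t. Camera axes: x right, y down, z forward; pixel columns grow to the right and rows downward; lengths in m; the calibration is good to about 2 mm. A picture is of the moment at which its call begins: read the wrist's pose just before it. calibration takes no time and is no camera call; for the wrist camera it gives the pose at the moment of the call.
- finish_job(): hands the job in; it is judged then, once.
Trained networks look in the newest picture that a camera, given by its name, has taken for a name from the list of things; names that differ only in an ending like _2 or _b are one class to them, and where a whole thing is asked for, a point or a joint stands for the part that bears it (a point fixed in the world has none). Each returns a list of dicts, best first, with "score" (0 to 1); they miss things now and then, are a little off and sometimes report something else, mostly with a low value. They report only what shows in the picture. A call takes as long as a camera call. They do not tell look-alikes from the thing itself.
- look_for(camera, query): "extent" ([left, top, right, bottom] in pixels, round what is visible of it).
- cut_out(camera, query): "region" (480x640 bool, what is visible of it) and "extent" ([left, top, right, bottom] in pixels, round what is visible of it).
- tip_of(camera, query): "at" ([row, column] in pixels: a listed point, or the origin of a listed thing).
The state is a dict: "time": time; "q": joint angles; "joint_vel": joint speeds; "joint_torque": joint torques, N m; "tool_pos": TCP position; "tcp_rot": TCP orientation; "wrist_force": force on the tool from outside, world axes, zero at the start; "torque": the same for the moment, N m; "width": opening from 0.0 (shut) to 1.0 (fully open); "grip_force": force on a finger pad.
Only numpy, scipy, OpenCV 4.12 (cv2) and the standard library are available. Lean on these libraries where they do the work, as an engineer would, in place of code of your own. Each camera call takes 0.05 s, during which the arm holds its last target. There are 200 camera calls.

TASK

Four finished pots stand on the coppersmith's bench with their lids lying loose among them. Put every lid on the pot it belongs to, of the same metal and the right size, so that it sits level and fully down in the pot's mouth. Lower the lids on rather than dropping them, and leave the pots, the hammer and the polish tin where they stand.

Things in the scene. Friction and masses are not known exactly. Their poses are not given: they have to be found in the camera images.
- pot_big_copper: the big copper pot: open round pot of polished copper (reddish), with brass lugs; loose, upright. Mouth 124 mm across outside, 116 mm inside (wall 4 mm), rim 60 mm high, belly 130 mm across; two small lug handles stick out to its +y and -y (161 mm over both). Origin: centre of its underside, z up.
- lid_big_copper: lid of the big copper pot: polished copper (reddish) with a brass knob; loose, knob up. Brim 134 mm across, 3 mm thick; below it a collar 11 mm deep, tapered from 112 to 98 mm across, centres it in the mouth. Above the collar's foot: dome top 31 mm, knob top 69 mm; the knob's upright grip, 22 mm in diameter, spans 47 to 63 mm. Origin: centre of the collar's foot, z up; when seated 49 mm above the pot's underside.
- pot_small_copper: the small copper pot: open round pot of polished copper (reddish), with brass lugs; loose, upright. Mouth 84 mm across outside, 76 mm inside (wall 4 mm), rim 46 mm high, belly 88 mm across; two small lug handles stick out to its +y and -y (120 mm over both). Origin: centre of its underside, z up.
- lid_small_copper: lid of the small copper pot: polished copper (reddish) with a brass knob; loose, knob up. Brim 94 mm across, 3 mm thick; below it a collar 11 mm deep, tapered from 72 to 58 mm across, centres it in the mouth. Above the collar's foot: dome top 31 mm, knob top 69 mm; the knob's upright grip, 22 mm in diameter, spans 47 to 63 mm. Origin: centre of the collar's foot, z up; when seated 35 mm above the pot's underside.
- pot_brass: the brass pot: open round pot of yellow brass all over; loose, upright. Mouth 104 mm across outside, 96 mm inside (wall 4 mm), rim 54 mm high, belly 109 mm across; two small lug handles stick out to its +y and -y (140 mm over both). Origin: centre of its underside, z up.
- lid_brass: lid of the brass pot: yellow brass, knob too; loose, knob up. Brim 114 mm across, 3 mm thick; below it a collar 11 mm deep, tapered from 92 to 78 mm across, centres it in the mouth. Above the collar's foot: dome top 31 mm, knob top 69 mm; the knob's upright grip, 22 mm in diameter, spans 47 to 63 mm. Origin: centre of the collar's foot, z up; when seated 43 mm above the pot's underside.
- pot_tinned: the tinned pot: open round pot of silvery tinned metal all over; loose, upright. Mouth 104 mm across outside, 96 mm inside (wall 4 mm), rim 54 mm high, belly 109 mm across; two small lug handles stick out to its +y and -y (140 mm over both). Origin: centre of its underside, z up.
- lid_tinned: lid of the tinned pot: silvery tinned metal, steel knob; loose, knob up. Brim 114 mm across, 3 mm thick; below it a collar 11 mm deep, tapered from 92 to 78 mm across, centres it in the mouth. Above the collar's foot: dome top 31 mm, knob top 69 mm; the knob's upright grip, 22 mm in diameter, spans 47 to 63 mm. Origin: centre of the collar's foot, z up; when seated 43 mm above the pot's underside.
- hammer: bystander: planishing hammer lying flat, 280 mm long, light wooden handle, steel head 100 mm wide and 28 mm high; it lies across the bench beyond the pots. Origin under its middle, x along the handle towards the head.
- polish_tin: bystander: closed round tin of polish with a red band, 66 mm across, 55 mm high, standing upright. Origin: centre of its underside, z up.
Not all that is in view belongs to the job. Leave any red look-alike of the pot_brass alone.

How it is judged:
By the outcome, as a careful person would: the job done as asked, in the order asked, and still so for the second after the job is handed in, with the robot touching nothing.
It also fails if it takes over 128 s, if anything falls off the work surface, if the arm or the gripper's body presses on something with over 40 N, if the wrist force passes 120 N, or if a joint passes its speed limit or range.

## Working session

There is one attempt and no reset: what is moved stays moved. The work goes in short steps, Python scripts to look and compute and a tool call to move; the robot and the scene stay as the last step left them, time stands still between calls to the robot, and variables do not carry over. Pictures are saved under pics/ and viewed, at most 14 in all, crops included, and the job is handed in when it is done.

Besides the shell and the picture viewer there is one more tool, called after "Call:" by a JSON object that holds its "api" and its "payload". step_arm: Moves the arm, as the interface text tells. Its arguments: {"type":"object","properties":{"targets":{"type":"array","items":{"type":"array"}},"grip_force":{"type":"number"}},"required":["targets"]}

```bash
ls; mkdir -p pics
python3 - <<'E'
from workcell import *
import cv2
for c in ["scene","top"]:
    im=read_camera(c); cv2.imwrite(f"pics/{c}0.png",im[:,:,::-1])
    if c=="top":
        for n in ["pot_big_copper","lid_big_copper","pot_small_copper","lid_small_copper","pot_brass","lid_brass","pot_tinned","lid_tinned","hammer","polish_tin"]:
            print(n,[(round(d['score'],2),[round(float(v)) for v in d['at']]) for d in tip_of(c,n)][:4],[(round(d['score'],2),[round(float(v)) for v in d['extent']]) for d in look_for(c,n)][:4])
k=calibration("top");print(k)
s=read_state();print(s)
E
```

```text
pics
pot_big_copper [(0.97, [283, 311])] [(0.6, [277, 248, 338, 324])]
lid_big_copper [(0.91, [246, 507])] [(0.95, [478, 216, 540, 276])]
pot_small_copper [(0.79, [198, 294])] [(0.72, [274, 179, 317, 222])]
lid_small_copper [(0.71, [248, 509]), (0.7, [196, 400])] [(0.64, [381, 174, 425, 216]), (0.36, [479, 217, 540, 274])]
pot_brass [(0.89, [344, 139]), (0.64, [337, 226])] [(0.76, [108, 314, 163, 381]), (0.55, [197, 315, 253, 363])]
lid_brass [(0.57, [231, 196]), (0.36, [299, 406])] [(0.97, [169, 205, 218, 255])]
pot_tinned [] [(0.7, [463, 295, 518, 364]), (0.46, [376, 273, 436, 319])]
lid_tinned [(0.87, [296, 405])] [(0.76, [381, 269, 438, 322])]
hammer [(0.83, [138, 412]), (0.34, [246, 508])] []
polish_tin [(0.56, [157, 234])] [(0.88, [220, 139, 250, 174]), (0.31, [477, 215, 539, 277])]
{'camera_matrix': array([[600.78256096,   0.        , 321.84129619],
       [  0.        , 600.78256096, 249.20985867],
       [  0.        ,   0.        ,   1.        ]]), 'R': array([[ 0.02704445, -0.99934321, -0.02411925],
       [-0.99882403, -0.02604343, -0.04089367],
       [ 0.04023867,  0.02519684, -0.99887235]]), 't': array([0.05139499, 0.55484435, 1.29560826])}
{'time': 1.1, 'q': array([-1.24991565e+00,  2.63880724e-01,  1.60400576e+00,  8.60606711e-06,
        1.27368058e+00, -3.68765748e-02]), 'joint_vel': array([-3.24669121e-05,  6.04476820e-04,  3.71526755e-04,  2.28988540e-03,
        1.37373036e-04, -9.58410263e-04]), 'joint_torque': array([-1.61441632e-03, -5.15088737e+01, -3.67734039e+01, -6.31399462e-05,
        1.08266173e-03,  1.50492832e-05]), 'tool_pos': array([ 0.23638202, -0.63225374,  0.3038896 ]), 'tcp_rot': array([3.09144180e+00, 5.58963459e-01, 1.84846947e-05]), 'wrist_force': array([0.6572426 , 0.9023052 , 0.29989018]), 'torque': array([-0.01121458,  0.00352322, -0.01115342]), 'grip_force': 0.0, 'width': 1.00136684203352}
```

View pics/top0.png

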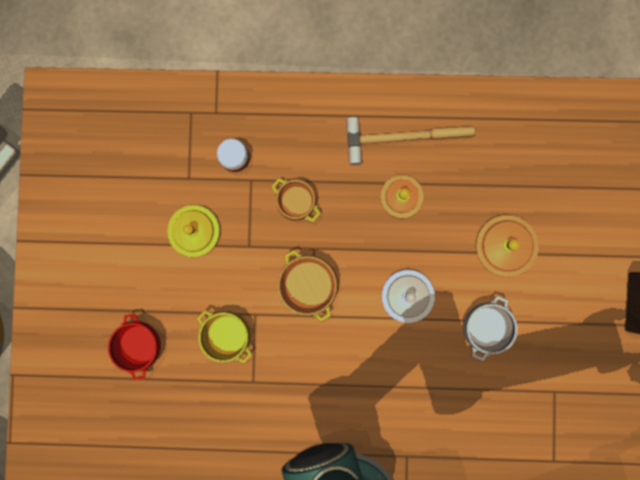

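View pics/scene0.png

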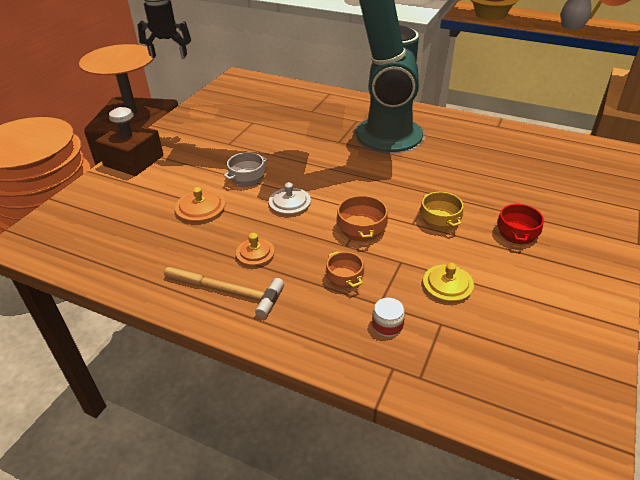

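Candidates in the top view:
- **Lids:** big copper (246,508), small copper (196,402), brass (231,194) and tinned (296,408).
- **Pots (row,col):** big copper (284,309), small copper (200,296), brass, yellow (337,225), and tinned (328,490).
- **Look-alike:** the red pot at (346,134), which I leave alone.
- **Bystanders:** tin (154,232), hammer (138,410).

```bash
cat > h.py <<'E'
import numpy as np, cv2
from workcell import *
# name: (approx top pixel x,y ; outline height)
RIM={'big_copper':.060,'small_copper':.046,'brass':.054,'tinned':.054}
def ray(k,px,z):
    d=np.linalg.inv(k['camera_matrix'])@np.array([px[0],px[1],1.]); d=k['R'].T@d; c=-k['R'].T@k['t']
    return (c+d*(z-c[2])/d[2])
def proj(k,X):
    p=k['camera_matrix']@(k['R']@np.array(X)+k['t']); return p[:2]/p[2]
def centre(mask,k,z):
    # fit in the plane z: outline circle
    m=mask.astype(np.uint8); w=np.sqrt(m.sum()/np.pi); n=int(w*0.9)|1
    m=cv2.morphologyEx(m,cv2.MORPH_OPEN,cv2.getStructuringElement(cv2.MORPH_ELLIPSE,(n,n)))
    c=max(cv2.findContours(m,cv2.RETR_EXTERNAL,cv2.CHAIN_APPROX_NONE)[0],key=cv2.contourArea)[:,0]
    P=np.array([ray(k,p,z)[:2] for p in c])
    (x,y),r=cv2.minEnclosingCircle((P*1000).astype(np.float32))
    A=np.c_[2*P,np.ones(len(P))]; s=np.linalg.lstsq(A,(P**2).sum(1),rcond=None)[0]
    return np.round([s[0]*1e3,s[1]*1e3,2e3*np.sqrt(s[2]+s[0]**2+s[1]**2),x,y,2*r],1)
E
python3 - <<'E'
from h import *
im=read_camera("top");k=calibration("top")
G={'pot_big_copper':(309,284),'lid_big_copper':(508,246),'pot_small_copper':(296,200),'lid_small_copper':(402,196),'pot_brass':(225,337),'lid_brass':(194,231),'pot_tinned':(490,328),'lid_tinned':(408,296)}
for n,g in G.items():
    z=RIM[n[4:]] if n[:3]=='pot' else .0125
    for d in cut_out("top",n):
        e=d['extent']
        if np.hypot((e[0]+e[2])/2-g[0],(e[1]+e[3])/2-g[1])<15: print(n,round(d['score'],2),centre(d['region'],k,z)); break
    else: print(n,'missed',ray(k,g,z)*1000)
kw=calibration("wrist"); s=read_state()
c=-kw['R'].T@kw['t'];print(kw['camera_matrix'][0,0],c-s['tool_pos'],kw['R'],nose_length() if callable(nose_length) else nose_length)
cv2.imwrite("pics/crop1.png",cv2.resize(im[170:380,100:540,::-1],None,fx=1.8,fy=1.8,interpolation=2))
E
```

```text
pot_big_copper 0.89 [474.5  93.6 124.1 474.4  94.3 128. ]
lid_big_copper 0.82 [ 571.2 -332.3  130.8  571.4 -332.2  133.5]
pot_small_copper 0.63 [655.4 124.6  85.2 655.3 125.2  89.1]
lid_small_copper 0.91 [ 673.  -103.    90.5  673.3 -102.9   93.7]
pot_brass 0.97 [362.6 266.6 107.8 363.  267.1 111.2]
lid_brass 0.97 [586.1 350.  110.4 586.6 350.5 114.2]
pot_tinned 0.85 [ 396.8 -288.4  107.5  395.6 -288.2  113.5]
lid_tinned 0.73 [ 456.8 -121.7  111.4  457.  -121.7  115.1]
382.43466938136754 [0.07068166 0.02647439 0.06859552] [[ 3.50526328e-01 -9.36552877e-01 -4.42262492e-05]
 [-8.94024489e-01 -3.34623175e-01  2.97905259e-01]
 [-2.79018826e-01 -1.04384097e-01 -9.54595440e-01]] 0.0726
```

View pics/crop1.png

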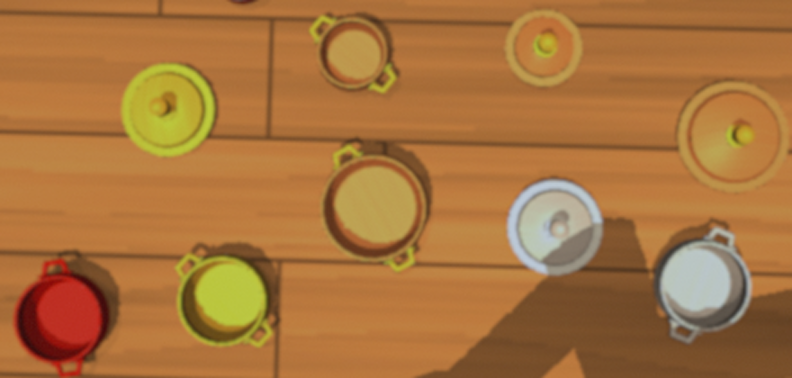

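The crop confirms the choice: four lids with the matching pots, and the red pot at crop (62,315) left alone. I start with the big copper lid at about (571,-332).

Call:
{"api": "step_arm", "payload": {"targets": [[[0,0,0.119],[0,0,0],50],[[0,0,0.119],[0,0,0],50],[[0,0,0.12],[0,0,0],50],[[0,0,0],[30,-27,0],50],[[0,0,0],[30,-27,0],50]], "grip_force": 40}}

```text
time: 1.97
tool_pos: [0.2955, -0.579, 0.3037]
tcp_rot: [3.141, -0.007, 0.0]
wrist_force: [0.3, -0.0, -0.5]
width: 0.584
grip_force: 0.0
```

Call:
{"api": "step_arm", "payload": {"targets": [[[0,0,0],[30,-27,6],50],[[0,0,0],[30,-27,6],50],[[0,0,0],[30,-27,6],50],[[0,0,0],[30,-27,6],50],[[0,0,0],[30,-27,6],50]]}}

```text
time: 2.38
tool_pos: [0.4476, -0.4419, 0.2739]
tcp_rot: [3.141, -0.001, 0.001]
wrist_force: [0.2, -0.4, -0.5]
width: 0.587
grip_force: 0.0
```

Call:
{"api": "step_arm", "payload": {"targets": [[[0,0,0],[30,-27,6],50],[[0,0,0],[30,-27,6],50],[[0,0,0],[30,-27,0],50],[[0,0,0],[30,-28,0],50],[[0,0,0],[0,0,0],50]]}}

```text
time: 2.8
tool_pos: [0.5712, -0.3289, 0.2619]
tcp_rot: [-3.139, -0.008, -0.005]
wrist_force: [-0.6, -0.6, -0.5]
width: 0.586
grip_force: 0.0
```

```bash
cat >> h.py <<'E'
def look(name,save=None,z=None,cam="wrist",near=None):
    k=calibration(cam); s=read_state(); im=read_camera(cam)
    if save: cv2.imwrite(f"pics/{save}.png",im[:,:,::-1])
    if z is None: z=RIM[name[4:]] if name[:3]=='pot' else .0125
    print('tcp',np.round(s['tool_pos']*1e3,1))
    for d in cut_out(cam,name)[:3]:
        print(name,round(d['score'],2),[round(float(v)) for v in d['extent']],centre(d['region'],k,z))
E
python3 - <<'E'
from h import *
look("lid_big_copper","w1")
E
```

```text
tcp [ 571.2 -328.9  261.9]
lid_big_copper 0.79 [247, 136, 403, 285] [ 571.5 -333.6  131.8  571.3 -333.5  133.1]
```

View pics/w1.png

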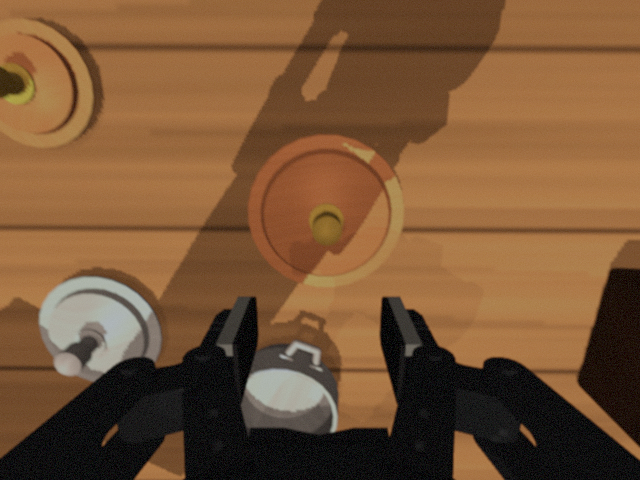

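The wrist view shows the big copper lid at pixel (326,210), agreeing with the top view to about 1 mm. I descend and grip.

Call:
{"api": "step_arm", "payload": {"targets": [[[0,0,0],[0,4,40],50],[[0,0,0],[0,0,40],50],[[0,0,0],[0,0,40],50],[[0,0,0],[0,0,22],50],[[0,0,0],[0,0,10],50]]}}

```text
time: 3.32
tool_pos: [0.5625, -0.3379, 0.1047]
tcp_rot: [-3.137, 0.003, 0.012]
wrist_force: [0.3, -0.2, -0.3]
width: 0.59
grip_force: 0.0
```

Call:
{"api": "step_arm", "payload": {"targets": [[[0,0,0],[0,0,0],10],[[0,0,0],[0,0,0],10],[[0,0,0],[0,0,0],10],[[0,0,0],[0,0,0],10],[[0,0,0],[0,0,0],10]]}}

```text
time: 3.73
tool_pos: [0.5674, -0.3391, 0.112]
tcp_rot: [3.14, -0.0, 0.004]
wrist_force: [-0.7, -0.3, -2.0]
width: 0.237
grip_force: 39.1
```

Call:
{"api": "step_arm", "payload": {"targets": [[[0,0,0],[0,0,-15],10],[[0,0,0],[0,0,-40],10],[[0,0,0],[0,0,-40],10],[[0,0,0],[0,0,-40],10],[[0,0,0],[0,0,-38],10]], "grip_force": 60}}

```text
time: 4.15
tool_pos: [0.5665, -0.3383, 0.2861]
tcp_rot: [3.14, -0.0, 0.003]
wrist_force: [1.0, -0.5, -3.2]
width: 0.229
grip_force: 59.1
```

Call:
{"api": "step_arm", "payload": {"targets": [[[0,0,0],[0,0,0],10],[[0,0,0],[0,0,0],10],[[0,0,0],[0,0,0],10]]}}

```text
time: 4.4
tool_pos: [0.5663, -0.3381, 0.2834]
tcp_rot: [3.141, -0.0, 0.001]
wrist_force: [-0.1, -0.0, -2.0]
width: 0.231
grip_force: 59.1
```

Run:
```python
from h import *
s=read_state();z=s['tool_pos'][2]-.112+.0125
look("lid_big_copper","w2",z=z)
look("lid_big_copper",z=z,cam="top")
print(s['tcp_rot'],s['wrist_force'])
```

```text
tcp [ 566.3 -338.1  283.4]
lid_big_copper 0.71 [178, 128, 461, 393] [ 589.9 -338.3  108.8  578.7 -338.4  131.7]
tcp [ 565.3 -337.6  280.6]
lid_big_copper 0.64 [501, 208, 563, 276] [ 609.3 -326.7   58.5  609.5 -326.7   66.3]
[ 3.14106260e+00 -6.22821911e-05  1.08793213e-03] [-0.13781505 -0.04971691 -1.98115611]
```

View pics/w2.png

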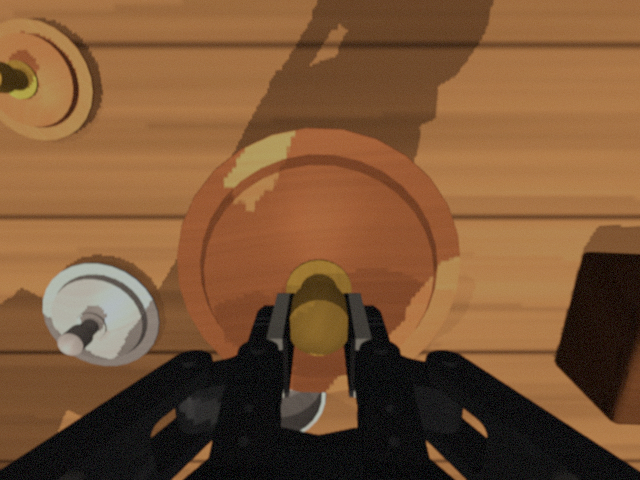

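Run:
```python
from h import *
from scipy.optimize import least_squares
s=read_state();k=calibration("wrist");read_camera("wrist")
m=max(cut_out("wrist","lid_big_copper"),key=lambda d:d['score'])['region']
z=s['tool_pos'][2]-.112+.0125
print(s['tool_pos'])
pts=[]
for c in range(190,450,5):
    r=np.flatnonzero(m[:,c]); pts.append(ray(k,(c,r[0]),z+0.0015)[:2])
P=np.array(pts)
f=least_squares(lambda v:np.hypot(*(P-v).T)-.067,[.57,-.338],loss='soft_l1',f_scale=.001);print(f.x,np.abs(f.fun).mean())
```

```text
[ 0.5654146  -0.33764767  0.28013608]
[ 0.5705686  -0.33760924] 0.00020399531962277465
```

Call:
{"api": "step_arm", "payload": {"targets": [[[0,0,0],[-8,-36,0],10],[[0,0,0],[-8,-36,0],10],[[0,0,0],[-8,-36,0],10],[[0,0,0],[-8,-36,0],10],[[0,0,0],[-8,-36,0],10]]}}

```text
time: 5.12
tool_pos: [0.5256, -0.1569, 0.2819]
tcp_rot: [-3.141, 0.001, 0.002]
wrist_force: [-0.4, -0.1, -2.4]
width: 0.233
grip_force: 59.4
```

Call:
{"api": "step_arm", "payload": {"targets": [[[0,0,0],[-8,-36,0],10],[[0,0,0],[-8,-36,0],10],[[0,0,0],[-8,-36,0],10],[[0,0,0],[-8,-36,0],10],[[0,0,0],[-8,-36,0],10]]}}

```text
time: 5.53
tool_pos: [0.4855, 0.0232, 0.2824]
tcp_rot: [-3.142, 0.001, 0.001]
wrist_force: [1.0, 1.0, -2.8]
width: 0.229
grip_force: 59.4
```

Call:
{"api": "step_arm", "payload": {"targets": [[[0,0,0],[-8,-36,0],10],[[0,0,0],[-8,-36,0],10],[[0,0,0],[0,0,0],10],[[0,0,0],[0,0,0],10],[[0,0,0],[0,0,0],10]]}}

```text
time: 5.95
tool_pos: [0.4704, 0.0936, 0.2825]
tcp_rot: [3.141, 0.002, -0.001]
wrist_force: [0.2, -0.7, -1.8]
width: 0.235
grip_force: 59.7
```

Call:
{"api": "step_arm", "payload": {"targets": [[[0,0,0],[0,0,35],10],[[0,0,0],[0,0,35],10],[[0,0,0],[0,0,25],10],[[0,0,0],[0,0,7],10],[[0,0,0],[0,0,0],10]]}}

```text
time: 6.37
tool_pos: [0.4688, 0.0921, 0.1782]
tcp_rot: [3.14, -0.004, -0.01]
wrist_force: [-1.1, -0.6, -2.8]
width: 0.235
grip_force: 59.6
```

Run:
```python
from h import *
s=read_state();print(s['tool_pos'],s['wrist_force'])
for c in ["scene","top"]:
    im=read_camera(c); k=calibration(c); p=proj(k,[.4745,.0938,.08]).astype(int)
    a=cv2.resize(im[p[1]-60:p[1]+60,p[0]-66:p[0]+66,::-1],None,fx=3,fy=4*.75,interpolation=2)
    globals()[c]=a
cv2.imwrite("pics/p1.png",np.hstack([scene,top]))
```

```text
[0.4688349  0.09207074 0.17815795] [-1.05153337 -0.62646221 -2.75030111]
```

View pics/p1.png

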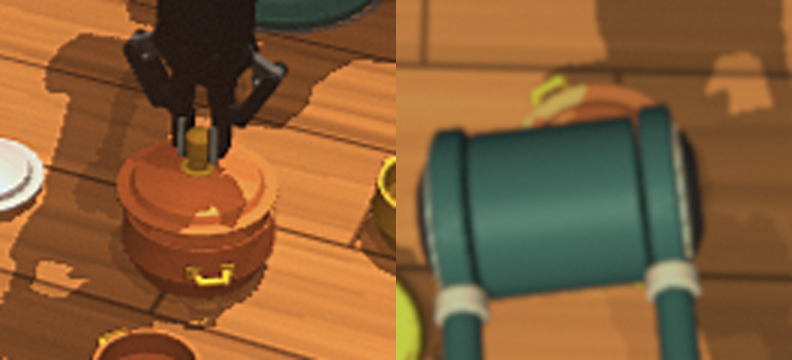

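The big lid hovers centred over its pot in the scene crop (195,185). I lower it gently.

Call:
{"api": "step_arm", "payload": {"targets": [[[0,0,0],[0,0,4],10],[[0,0,0],[0,0,4],10],[[0,0,0],[0,0,3],10],[[0,0,0],[0,0,2],10],[[0,0,0],[0,0,0],10]]}}

```text
time: 6.88
tool_pos: [0.4703, 0.0937, 0.1677]
tcp_rot: [3.142, -0.0, -0.0]
wrist_force: [0.4, 0.4, -1.8]
width: 0.235
grip_force: 59.7
```

Call:
{"api": "step_arm", "payload": {"targets": [[[0,0,0],[0,0,2],10],[[0,0,0],[0,0,2],10],[[0,0,0],[0,0,0],10]]}}

```text
time: 7.13
tool_pos: [0.4703, 0.0938, 0.1635]
tcp_rot: [3.142, -0.0, -0.001]
wrist_force: [1.2, 0.4, -3.4]
width: 0.232
grip_force: 59.7
```

Call:
{"api": "step_arm", "payload": {"targets": [[[0,0,0],[0,0,2],10],[[0,0,0],[0,0,1],10],[[0,0,0],[0,0,0],10]]}}

```text
time: 7.38
tool_pos: [0.4706, 0.0939, 0.1611]
tcp_rot: [-3.141, 0.0, 0.0]
wrist_force: [-1.6, 1.8, 0.8]
width: 0.234
grip_force: 60.0
```

Call:
{"api": "step_arm", "payload": {"targets": [[[0,0,0],[0,0,1],10],[[0,0,0],[0,0,1],10],[[0,0,0],[0,0,0],10]]}}

```text
time: 7.63
tool_pos: [0.4708, 0.0939, 0.1607]
tcp_rot: [-3.141, 0.0, 0.0]
wrist_force: [-6.7, 0.8, 12.9]
width: 0.229
grip_force: 61.2
```

Seated firmly (12.9 N). I release, rise, and go on to the tinned lid at (457,-121.7).

Call:
{"api": "step_arm", "payload": {"targets": [[[0,0,0],[0,0,-1],50],[[0,0,0],[0,0,0],50],[[0,0,0],[0,0,0],50],[[0,0,0],[0,0,0],50],[[0,0,0],[0,0,-20],50]]}}

```text
time: 8.05
tool_pos: [0.4677, 0.0932, 0.1762]
tcp_rot: [3.14, -0.0, -0.012]
wrist_force: [-0.8, 0.6, -0.3]
width: 0.582
grip_force: 0.0
```

Call:
{"api": "step_arm", "payload": {"targets": [[[0,0,0],[0,0,-35],50],[[0,0,0],[0,0,-35],50],[[0,0,0],[0,0,-10],50],[[0,0,0],[-2,36,0],50],[[0,0,0],[-2,36,0],50]]}}

```text
time: 8.47
tool_pos: [0.4676, 0.0222, 0.2615]
tcp_rot: [-3.141, -0.007, -0.006]
wrist_force: [1.1, -0.6, -0.5]
width: 0.583
grip_force: 0.0
```

Call:
{"api": "step_arm", "payload": {"targets": [[[0,0,0],[-2,36,0],50],[[0,0,0],[-2,36,0],50],[[0,0,0],[-2,36,0],50],[[0,0,0],[-3,35,0],50],[[0,0,0],[0,0,0],50]]}}

```text
time: 8.88
tool_pos: [0.457, -0.1263, 0.2597]
tcp_rot: [3.139, -0.008, 0.0]
wrist_force: [-0.6, -0.5, -0.2]
width: 0.586
grip_force: 0.0
```

Call:
{"api": "step_arm", "payload": {"targets": [[[0,0,0],[0,0,0],50],[[0,0,0],[0,0,0],50]]}}

```text
time: 9.05
tool_pos: [0.4573, -0.1211, 0.2594]
tcp_rot: [-3.141, 0.002, 0.001]
wrist_force: [0.3, 0.5, 0.7]
width: 0.584
grip_force: 0.0
```

Run:
```python
from h import *
look("lid_tinned")
print(read_state()['wrist_force'])
```

```text
tcp [ 457.3 -121.1  259.4]
lid_tinned 0.88 [254, 146, 385, 278] [ 456.9 -122.3  111.8  457.  -122.3  113.3]
[ 0.49665208  1.12486738 -1.08648623]
```

Call:
{"api": "step_arm", "payload": {"targets": [[[0,0,0],[0,1,40],50],[[0,0,0],[0,0,40],50],[[0,0,0],[0,0,40],50],[[0,0,0],[0,0,20],50],[[0,0,0],[0,0,8],50]]}}

```text
time: 9.57
tool_pos: [0.4545, -0.1198, 0.1077]
tcp_rot: [-3.139, -0.004, 0.012]
wrist_force: [-1.2, 0.3, 0.4]
width: 0.583
grip_force: 0.0
```

Call:
{"api": "step_arm", "payload": {"targets": [[[0,0,0],[0,0,0],50],[[0,0,0],[0,0,0],10],[[0,0,0],[0,0,0],10],[[0,0,0],[0,0,0],10],[[0,0,0],[0,0,0],10]]}}

```text
time: 9.98
tool_pos: [0.4594, -0.1224, 0.1142]
tcp_rot: [3.141, -0.001, 0.007]
wrist_force: [-0.5, 4.0, 4.7]
width: 0.236
grip_force: 58.8
```

```bash
cat >> h.py <<'E'
from scipy.optimize import minimize
DIM={'big_copper':(62,65),'small_copper':(42,44),'brass':(52,54.5),'tinned':(52,54.5)}
def potfit(name,guess,cam="top"):
    k=calibration(cam); read_camera(cam); h=RIM[name[4:]]; r,b=DIM[name[4:]]
    g=proj(k,[*guess,h])
    L=[d for d in cut_out(cam,name) if np.hypot((d['extent'][0]+d['extent'][2])/2-g[0],(d['extent'][1]+d['extent'][3])/2-g[1])<25]
    if not L: print(name,'missed');return
    m=L[0]['region'].astype(np.uint8)
    n=int(np.sqrt(m.sum()/np.pi)*.9)|1
    m=cv2.morphologyEx(m,cv2.MORPH_OPEN,cv2.getStructuringElement(cv2.MORPH_ELLIPSE,(n,n)))
    a=np.linspace(0,2*np.pi,60)
    def cost(v):
        q=np.zeros_like(m)
        for rr,z in ((r,h),(b,h*.45)):
            P=np.array([proj(k,[v[0]+rr/1e3*np.cos(t),v[1]+rr/1e3*np.sin(t),z]) for t in a])
            cv2.fillPoly(q,[np.round(P*16).astype(np.int32)],1,shift=4)
        return (q!=m).sum()
    s=[np.array(guess)+d for d in np.array(np.meshgrid(np.arange(-8,9),np.arange(-8,9))).reshape(2,-1).T/1e3]
    C=np.array([cost(v) for v in s]); best=np.array(s)[C<=C.min()+3].mean(0)
    print(name,np.round(best*1e3,1),C.min(),m.sum())
E
python3 - <<'E'
from h import *
potfit("pot_tinned",(.396,-.290));potfit("pot_brass",(.362,.268));potfit("pot_small_copper",(.655,.125))
k=calibration("top");print(-k['R'].T@k['t'],read_state()['tool_pos'])
E
```

```text
pot_tinned [ 394. -295.] 674 1628
pot_brass [360.5 269. ] 106 2147
pot_small_copper [657.5 126. ] 65 1316
[0.50066837 0.03316606 1.3180765 ] [ 0.45939907 -0.1224516   0.114221  ]
```

Call:
{"api": "step_arm", "payload": {"targets": [[[0,0,0],[0,0,-15],10],[[0,0,0],[0,0,-40],10],[[0,0,0],[0,0,-40],10],[[0,0,0],[0,0,-40],10],[[0,0,0],[0,0,-38],10]]}}

```text
time: 10.7
tool_pos: [0.457, -0.1224, 0.2874]
tcp_rot: [3.141, -0.001, 0.002]
wrist_force: [0.1, -0.1, -1.6]
width: 0.233
grip_force: 59.2
```

Call:
{"api": "step_arm", "payload": {"targets": [[[0,0,0],[0,0,0],10],[[0,0,0],[0,0,0],10],[[0,0,0],[0,0,0],10]]}}

```text
time: 10.95
tool_pos: [0.457, -0.1223, 0.2846]
tcp_rot: [3.141, -0.001, -0.0]
wrist_force: [0.3, -0.2, -1.7]
width: 0.231
grip_force: 59.1
```

```bash
cat >> h.py <<'E'
def heldfit(name,rad):
    s=read_state();k=calibration("wrist");read_camera("wrist"); T=s['tool_pos']
    m=max(cut_out("wrist",name),key=lambda d:d['score'])['region']
    cols=np.flatnonzero(m.any(0)); w=len(cols)
    P=np.array([ray(k,(c,np.flatnonzero(m[:,c])[0]),T[2]-.111+.014)[:2] for c in cols[int(.06*w):int(.94*w):4]])
    f=least_squares(lambda v:np.hypot(*(P-v).T)-rad,T[:2],loss='soft_l1',f_scale=.001)
    print('tcp',np.round(T*1e3,1),'lid',np.round(f.x*1e3,1),'offset',np.round((f.x-T[:2])*1e3,1),'res',np.abs(f.fun).mean()*1e3)
from scipy.optimize import least_squares
E
python3 - <<'E'
from h import *
heldfit("lid_tinned",.057)
potfit("pot_tinned",(.396,-.290))
E
```

```text
tcp [ 457.  -122.3  284.6] lid [ 454.  -122.3] offset [-3.  0.] res 0.34819269767754085
pot_tinned [ 400.8 -285.2] 2281 0
```

Run:
```python
from h import *
k=calibration("wrist");print(proj(k,[.396,-.29,.054]))
potfit("pot_tinned",(.396,-.290),"wrist")
im=read_camera("wrist");cv2.imwrite("pics/w3.png",im[:,:,::-1])
look("pot_tinned")
```

```text
[517.11630317 287.67219813]
pot_tinned [ 396. -292.] 485 12941
tcp [ 456.9 -122.1  283.5]
pot_tinned 0.68 [445, 204, 582, 347] [ 401.3 -285.7  112.   401.7 -285.1  120.2]
```

View pics/w3.png

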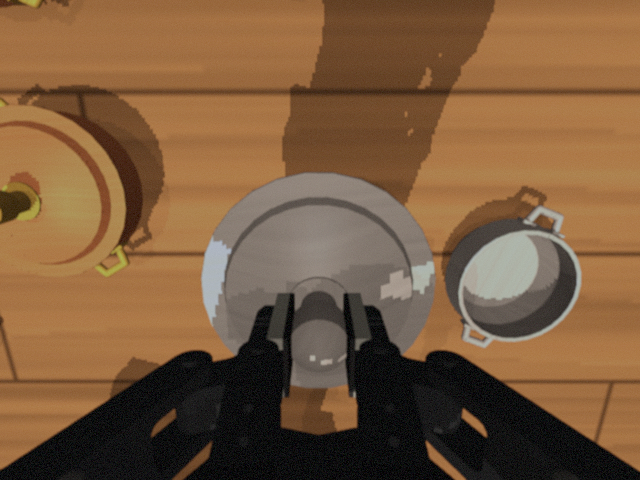

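Held tinned lid centred at (318,270). The rim of the tinned pot shows as an ellipse centred at (520,285), which gives the pot at about (398,-292).

Call:
{"api": "step_arm", "payload": {"targets": [[[0,0,0],[-11,34,0],10],[[0,0,0],[-11,34,0],10],[[0,0,0],[-11,34,0],10],[[0,0,0],[-11,34,0],10],[[0,0,0],[-12,34,0],10]]}}

```text
time: 11.82
tool_pos: [0.4009, -0.2937, 0.2849]
tcp_rot: [3.141, 0.001, 0.001]
wrist_force: [0.0, -0.7, -2.1]
width: 0.231
grip_force: 59.3
```

Call:
{"api": "step_arm", "payload": {"targets": [[[0,0,0],[0,0,30],10],[[0,0,0],[0,0,40],10],[[0,0,0],[0,0,30],10],[[0,0,0],[0,0,10],10],[[0,0,0],[0,0,0],10]]}}

```text
time: 12.23
tool_pos: [0.3993, -0.2907, 0.1714]
tcp_rot: [-3.137, 0.001, 0.01]
wrist_force: [-0.0, -0.1, -0.6]
width: 0.228
grip_force: 59.5
```

Call:
{"api": "step_arm", "payload": {"targets": [[[0,0,0],[0,0,0],10],[[0,0,0],[0,0,0],10]]}}

```text
time: 12.4
tool_pos: [0.403, -0.2932, 0.1771]
tcp_rot: [3.139, 0.0, 0.005]
wrist_force: [1.2, -0.1, -1.3]
width: 0.234
grip_force: 59.5
```

```bash
cat >> h.py <<'E'
def crop(cam,X,name,r=60,f=5):
    k=calibration(cam); im=read_camera(cam); p=proj(k,X).astype(int)
    y0,x0=max(p[1]-r,0),max(p[0]-r,0)
    cv2.imwrite(f"pics/{name}.png",cv2.resize(im[y0:p[1]+r,x0:p[0]+r,::-1],None,fx=f,fy=f,interpolation=2))
E
python3 - <<'E'
from h import *
crop("scene",[.398,-.292,.06],"p2",50,6); print(read_state()['tool_pos'])
E
```

```text
[ 0.40314164 -0.29330448  0.17747847]
```

View pics/p2.png

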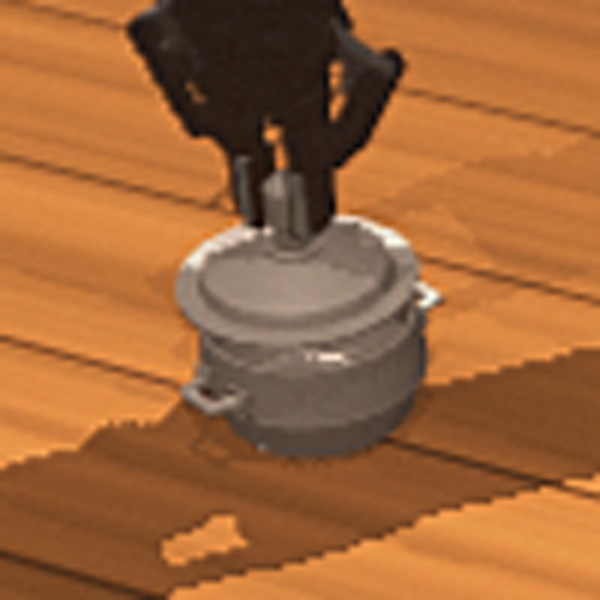

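Run:
```python
from h import *
k=calibration("scene"); p=proj(k,[.398,-.292,.06]).astype(int)-50
for X in ([.400,-.293,.079],[.398,-.292,.025],[.398,-.292,.054],[.408,-.292,.025],[.398,-.302,.025]): print(X,(proj(k,X)-p)*6)
```

```text
[0.4, -0.293, 0.079] [295.55066115 268.20759652]
[0.398, -0.292, 0.025] [312.12189958 363.17001053]
[0.398, -0.292, 0.054] [305.47785972 311.8218252 ]
[0.408, -0.292, 0.025] [301.27780876 374.02397957]
[0.398, -0.302, 0.025] [294.09179314 358.48919814]
```

Projecting the assumed poses matches the picture (lid at 298, pot at 312), so it is aligned within about 2 mm. I lower it.

Call:
{"api": "step_arm", "payload": {"targets": [[[0,0,0],[-1,0,4],10],[[0,0,0],[-1,0,4],10],[[0,0,0],[0,0,4],10],[[0,0,0],[0,0,3],10],[[0,0,0],[0,0,2],10]]}}

```text
time: 12.87
tool_pos: [0.3992, -0.292, 0.1574]
tcp_rot: [-3.141, 0.0, 0.001]
wrist_force: [-1.3, 0.1, 1.0]
width: 0.231
grip_force: 60.0
```

Call:
{"api": "step_arm", "payload": {"targets": [[[0,0,0],[0,0,2],10],[[0,0,0],[0,0,1],10],[[0,0,0],[0,0,0],10]]}}

```text
time: 13.12
tool_pos: [0.3995, -0.2923, 0.1572]
tcp_rot: [-3.141, 0.0, 0.001]
wrist_force: [-6.8, 6.6, 17.1]
width: 0.231
grip_force: 61.3
```

Call:
{"api": "step_arm", "payload": {"targets": [[[0,0,0],[0,0,-1],50],[[0,0,0],[0,0,-1],50],[[0,0,0],[0,0,0],50],[[0,0,0],[0,0,0],50],[[0,0,0],[0,0,-20],50]]}}

```text
time: 13.53
tool_pos: [0.3972, -0.2905, 0.1731]
tcp_rot: [-3.136, 0.0, 0.01]
wrist_force: [-1.4, -0.4, -0.4]
width: 0.586
grip_force: 0.0
```

Call:
{"api": "step_arm", "payload": {"targets": [[[0,0,0],[0,0,-35],50],[[0,0,0],[0,0,-35],50],[[0,0,0],[0,0,-12],50],[[0,0,0],[30,-21,0],50],[[0,0,0],[30,-21,0],50]]}}

```text
time: 13.95
tool_pos: [0.46, -0.2513, 0.2606]
tcp_rot: [3.139, -0.007, 0.005]
wrist_force: [0.3, -0.4, -0.6]
width: 0.587
grip_force: 0.0
```

Call:
{"api": "step_arm", "payload": {"targets": [[[0,0,0],[30,-21,0],50],[[0,0,0],[30,-21,0],50],[[0,0,0],[30,-21,0],50],[[0,0,0],[30,-21,0],50],[[0,0,0],[30,-21,0],50]]}}

```text
time: 14.37
tool_pos: [0.6106, -0.144, 0.2579]
tcp_rot: [-3.141, 0.0, 0.001]
wrist_force: [1.1, -1.3, -0.7]
width: 0.583
grip_force: 0.0
```

Call:
{"api": "step_arm", "payload": {"targets": [[[0,0,0],[30,-21,0],50],[[0,0,0],[34,-21,0],50],[[0,0,0],[0,0,0],50],[[0,0,0],[0,0,0],50],[[0,0,0],[0,0,0],50]]}}

```text
time: 14.78
tool_pos: [0.6729, -0.1032, 0.2575]
tcp_rot: [3.142, 0.001, -0.004]
wrist_force: [-0.5, -0.9, -0.5]
width: 0.586
grip_force: 0.0
```

Run:
```python
from h import *
look("lid_small_copper")
print(read_state()['wrist_force'])
potfit("pot_tinned",(.397,-.290))
```

```text
tcp [ 672.9 -103.2  257.5]
lid_small_copper 0.65 [265, 156, 374, 267] [ 673.3 -104.3   92.4  673.3 -104.1   93.9]
lid_small_copper 0.59 [14, 380, 173, 479] [478.2 169.3  42.3 478.3 169.4  53.9]
[0.58544396 0.02408121 0.79399128]
pot_tinned [ 400.8 -285.2] 2281 0
```

Call:
{"api": "step_arm", "payload": {"targets": [[[0,0,0],[0,1,40],50],[[0,0,0],[0,0,40],50],[[0,0,0],[0,0,40],50],[[0,0,0],[0,0,18],50],[[0,0,0],[0,0,8],50]]}}

```text
time: 15.4
tool_pos: [0.6696, -0.1046, 0.1082]
tcp_rot: [-3.14, 0.002, 0.012]
wrist_force: [-0.3, 0.7, -0.5]
width: 0.584
grip_force: 0.0
```

Call:
{"api": "step_arm", "payload": {"targets": [[[0,0,0],[0,0,0],50],[[0,0,0],[0,0,0],50],[[0,0,0],[0,0,0],50],[[0,0,0],[0,0,0],10],[[0,0,0],[0,0,0],10]]}}

```text
time: 15.82
tool_pos: [0.675, -0.1046, 0.1155]
tcp_rot: [3.141, -0.0, 0.006]
wrist_force: [0.4, 0.4, 0.5]
width: 0.312
grip_force: 0.0
```

Call:
{"api": "step_arm", "payload": {"targets": [[[0,0,0],[0,0,0],10],[[0,0,0],[0,0,0],10],[[0,0,0],[0,0,0],10]]}}

```text
time: 16.07
tool_pos: [0.6748, -0.1043, 0.1153]
tcp_rot: [3.141, -0.0, 0.005]
wrist_force: [-0.3, 0.4, 6.0]
width: 0.231
grip_force: 58.5
```

Call:
{"api": "step_arm", "payload": {"targets": [[[0,0,0],[0,0,-15],10],[[0,0,0],[0,0,-40],10],[[0,0,0],[0,0,-40],10],[[0,0,0],[0,0,-40],10],[[0,0,0],[0,0,-38],10]]}}

```text
time: 16.48
tool_pos: [0.6731, -0.1043, 0.2888]
tcp_rot: [3.141, -0.0, 0.001]
wrist_force: [1.2, -0.7, -1.5]
width: 0.227
grip_force: 58.9
```

Call:
{"api": "step_arm", "payload": {"targets": [[[0,0,0],[0,0,0],10],[[0,0,0],[0,0,0],10],[[0,0,0],[0,0,0],10]]}}

```text
time: 16.73
tool_pos: [0.6731, -0.1043, 0.2862]
tcp_rot: [3.141, -0.0, 0.0]
wrist_force: [-0.3, 0.3, -1.0]
width: 0.232
grip_force: 58.9
```

Run:
```python
from h import *
heldfit("lid_small_copper",.047)
potfit("pot_small_copper",(.656,.125))
potfit("pot_small_copper",(.656,.125),"wrist")
```

```text
tcp [ 673.1 -104.3  286.2] lid [ 671.8 -104.2] offset [-1.3  0. ] res 0.26658364002936813
pot_small_copper [657.2 126.2] 96 1277
pot_small_copper [658.5 123.5] 363 9337
```

Call:
{"api": "step_arm", "payload": {"targets": [[[0,0,0],[-2,-38,0],10],[[0,0,0],[-2,-38,0],10],[[0,0,0],[-2,-38,0],10],[[0,0,0],[-2,-38,0],10],[[0,0,0],[-3,-39,0],10]]}}

```text
time: 17.45
tool_pos: [0.6621, 0.088, 0.2849]
tcp_rot: [3.141, -0.002, -0.002]
wrist_force: [0.9, 0.5, -0.8]
width: 0.227
grip_force: 59.0
```

Call:
{"api": "step_arm", "payload": {"targets": [[[0,0,0],[-3,-39,0],10],[[0,0,0],[0,0,0],10],[[0,0,0],[0,0,38],10],[[0,0,0],[0,0,38],10],[[0,0,0],[0,0,38],10]]}}

```text
time: 17.87
tool_pos: [0.6599, 0.1263, 0.1713]
tcp_rot: [-3.141, -0.002, -0.003]
wrist_force: [-0.0, 0.9, -1.5]
width: 0.229
grip_force: 59.1
```

Call:
{"api": "step_arm", "payload": {"targets": [[[0,0,0],[0,0,0],10],[[0,0,0],[0,0,0],10],[[0,0,0],[0,0,0],10],[[0,0,0],[0,0,0],10]]}}

```text
time: 18.2
tool_pos: [0.6618, 0.1258, 0.1754]
tcp_rot: [-3.141, 0.001, -0.009]
wrist_force: [-0.1, -0.1, 0.4]
width: 0.231
grip_force: 59.1
```

Run:
```python
from h import *
crop("scene",[.657,.1255,.06],"p3",50,6); T=read_state()['tool_pos'];print(T)
k=calibration("scene"); p=proj(k,[.657,.1255,.06]).astype(int)-50
f=T[2]-.115
for X in ([T[0]-.0013,T[1],f+.0125],[.6573,.1255,.022],[.6573,.1255,.046]): print((proj(k,X)-p)*6)
```

```text
[0.66181861 0.12577712 0.17564711]
[302.47328549 282.13165338]
[303.91662697 374.77674098]
[304.4987091  329.34765381]
```

View pics/p3.png

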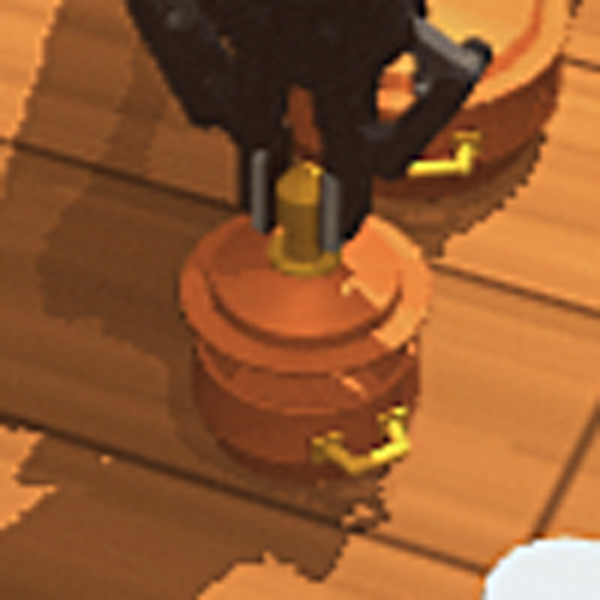

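The lid (306,290) sits over its pot (307) as predicted, about 3 mm too far in x. I correct this while lowering.

Call:
{"api": "step_arm", "payload": {"targets": [[[0,0,0],[-1,0,4],10],[[0,0,0],[-1,0,4],10],[[0,0,0],[-1,0,4],10],[[0,0,0],[0,0,4],10],[[0,0,0],[0,0,3],10]]}}

```text
time: 18.67
tool_pos: [0.6563, 0.1256, 0.1523]
tcp_rot: [3.141, -0.0, -0.0]
wrist_force: [0.8, -1.3, 2.2]
width: 0.229
grip_force: 59.5
```

Call:
{"api": "step_arm", "payload": {"targets": [[[0,0,0],[0,0,2],10],[[0,0,0],[0,0,0],10],[[0,0,0],[0,0,0],10]]}}

```text
time: 18.92
tool_pos: [0.657, 0.1257, 0.1512]
tcp_rot: [-3.142, 0.0, -0.002]
wrist_force: [1.5, -0.5, 0.2]
width: 0.231
grip_force: 59.2
```

Call:
{"api": "step_arm", "payload": {"targets": [[[0,0,0],[0,0,1],10],[[0,0,0],[0,0,1],10],[[0,0,0],[0,0,0],10]]}}

```text
time: 19.17
tool_pos: [0.6574, 0.1258, 0.1504]
tcp_rot: [-3.141, 0.0, -0.003]
wrist_force: [0.1, -1.1, 6.1]
width: 0.228
grip_force: 59.8
```

Call:
{"api": "step_arm", "payload": {"targets": [[[0,0,0],[0,0,1],10],[[0,0,0],[0,0,0],10]]}}

```text
time: 19.33
tool_pos: [0.6574, 0.1258, 0.1503]
tcp_rot: [-3.141, 0.0, -0.003]
wrist_force: [-2.0, -1.1, 9.3]
width: 0.231
grip_force: 60.2
```

Call:
{"api": "step_arm", "payload": {"targets": [[[0,0,0],[0,0,-1],50],[[0,0,0],[0,0,-1],50],[[0,0,0],[0,0,0],50],[[0,0,0],[0,0,0],50],[[0,0,0],[0,0,-20],50]]}}

```text
time: 19.75
tool_pos: [0.6531, 0.1252, 0.1646]
tcp_rot: [3.14, -0.0, -0.015]
wrist_force: [-1.4, 0.0, -0.9]
width: 0.588
grip_force: 0.0
```

Call:
{"api": "step_arm", "payload": {"targets": [[[0,0,0],[0,0,-35],50],[[0,0,0],[0,0,-35],50],[[0,0,0],[0,0,-18],50],[[0,0,0],[-11,-37,0],50],[[0,0,0],[-12,-37,0],50]]}}

```text
time: 20.17
tool_pos: [0.6352, 0.1989, 0.2605]
tcp_rot: [-3.14, 0.007, -0.007]
wrist_force: [0.7, 0.1, -0.6]
width: 0.585
grip_force: 0.0
```

Call:
{"api": "step_arm", "payload": {"targets": [[[0,0,0],[-12,-37,0],50],[[0,0,0],[-12,-37,0],50],[[0,0,0],[-12,-38,0],50],[[0,0,0],[-12,-38,0],50],[[0,0,0],[0,0,0],50]]}}

```text
time: 20.58
tool_pos: [0.5825, 0.3562, 0.2573]
tcp_rot: [-3.138, -0.008, 0.003]
wrist_force: [0.5, 0.3, -0.3]
width: 0.586
grip_force: 0.0
```

Call:
{"api": "step_arm", "payload": {"targets": [[[0,0,0],[0,0,0],50],[[0,0,0],[0,0,0],50]]}}

```text
time: 20.75
tool_pos: [0.5852, 0.3497, 0.2572]
tcp_rot: [3.14, 0.002, -0.001]
wrist_force: [0.2, 0.6, -0.0]
width: 0.586
grip_force: 0.0
```

Run:
```python
from h import *
look("lid_brass")
```

```text
tcp [585.2 349.7 257.2]
lid_brass 0.6 [253, 144, 388, 278] [586.5 349.7 112.6 586.4 349.9 114.3]
```

Call:
{"api": "step_arm", "payload": {"targets": [[[0,0,0],[1,0,40],50],[[0,0,0],[0,0,40],50],[[0,0,0],[0,0,40],50],[[0,0,0],[0,0,18],50],[[0,0,0],[0,0,8],50]]}}

```text
time: 21.27
tool_pos: [0.5844, 0.3463, 0.1065]
tcp_rot: [3.137, -0.004, -0.012]
wrist_force: [-0.1, 1.0, -1.5]
width: 0.585
grip_force: 0.0
```

Call:
{"api": "step_arm", "payload": {"targets": [[[0,0,0],[0,0,0],50],[[0,0,0],[0,0,0],50],[[0,0,0],[0,0,0],50],[[0,0,0],[0,0,0],10],[[0,0,0],[0,0,0],10]]}}

```text
time: 21.68
tool_pos: [0.588, 0.3503, 0.1145]
tcp_rot: [-3.14, 0.001, -0.006]
wrist_force: [-0.4, -0.3, 0.3]
width: 0.308
grip_force: 0.0
```

Call:
{"api": "step_arm", "payload": {"targets": [[[0,0,0],[0,0,0],10],[[0,0,0],[0,0,0],10],[[0,0,0],[0,0,0],10]]}}

```text
time: 21.93
tool_pos: [0.5878, 0.3501, 0.1143]
tcp_rot: [-3.14, -0.0, -0.005]
wrist_force: [-0.4, -1.8, 6.3]
width: 0.232
grip_force: 58.4
```

Call:
{"api": "step_arm", "payload": {"targets": [[[0,0,0],[0,0,-15],10],[[0,0,0],[0,0,-40],10],[[0,0,0],[0,0,-40],10],[[0,0,0],[0,0,-40],10],[[0,0,0],[0,0,-38],10]]}}

```text
time: 22.35
tool_pos: [0.586, 0.3497, 0.2875]
tcp_rot: [-3.141, -0.0, 0.0]
wrist_force: [1.2, 0.8, -2.1]
width: 0.226
grip_force: 59.0
```

Call:
{"api": "step_arm", "payload": {"targets": [[[0,0,0],[0,0,0],10],[[0,0,0],[0,0,0],10],[[0,0,0],[0,0,0],10]]}}

```text
time: 22.6
tool_pos: [0.586, 0.3496, 0.285]
tcp_rot: [-3.142, 0.0, 0.001]
wrist_force: [-1.5, -0.3, -2.5]
width: 0.228
grip_force: 59.0
```

Run:
```python
from h import *
heldfit("lid_brass",.057)
potfit("pot_brass",(.362,.268))
```

```text
tcp [586.  349.6 285. ] lid [584.4 349.1] offset [-1.6 -0.5] res 0.34424354522169637
pot_brass [361. 270.] 77 2140
```

Call:
{"api": "step_arm", "payload": {"targets": [[[0,0,0],[-37,13,0],10],[[0,0,0],[-37,13,0],10],[[0,0,0],[-37,13,0],10],[[0,0,0],[-37,13,0],10],[[0,0,0],[-37,14,0],10]]}}

```text
time: 23.22
tool_pos: [0.3993, 0.2827, 0.2828]
tcp_rot: [3.14, -0.001, -0.005]
wrist_force: [0.0, 0.8, -0.8]
width: 0.234
grip_force: 59.1
```

Call:
{"api": "step_arm", "payload": {"targets": [[[0,0,0],[-38,13,0],10],[[0,0,0],[0,0,0],10],[[0,0,0],[0,0,36],10],[[0,0,0],[0,0,36],10],[[0,0,0],[0,0,34],10]]}}

```text
time: 23.63
tool_pos: [0.3631, 0.2706, 0.1775]
tcp_rot: [-3.141, -0.0, -0.001]
wrist_force: [0.9, -0.4, -2.5]
width: 0.232
grip_force: 59.1
```

Call:
{"api": "step_arm", "payload": {"targets": [[[0,0,0],[0,0,0],10],[[0,0,0],[0,0,0],10],[[0,0,0],[0,0,0],10],[[0,0,0],[0,0,0],10]]}}

```text
time: 23.97
tool_pos: [0.3652, 0.2717, 0.1812]
tcp_rot: [-3.139, 0.0, -0.005]
wrist_force: [0.4, 0.1, -1.2]
width: 0.231
grip_force: 59.3
```

Run:
```python
from h import *
Q=[.361,.2697,.06]
crop("scene",Q,"p4",50,6); T=read_state()['tool_pos'];print(T)
k=calibration("scene"); p=proj(k,Q).astype(int)-50
f=T[2]-.114
for X in ([T[0]-.0016,T[1]-.0005,f+.0125],[.361,.2697,.025],[.361,.2697,.054]): print((proj(k,X)-p)*6)
```

```text
[0.36530958 0.27181323 0.18138116]
[312.59481506 266.7125289 ]
[294.3650157  365.10987263]
[302.81959321 311.41928237]
```

View pics/p4.png

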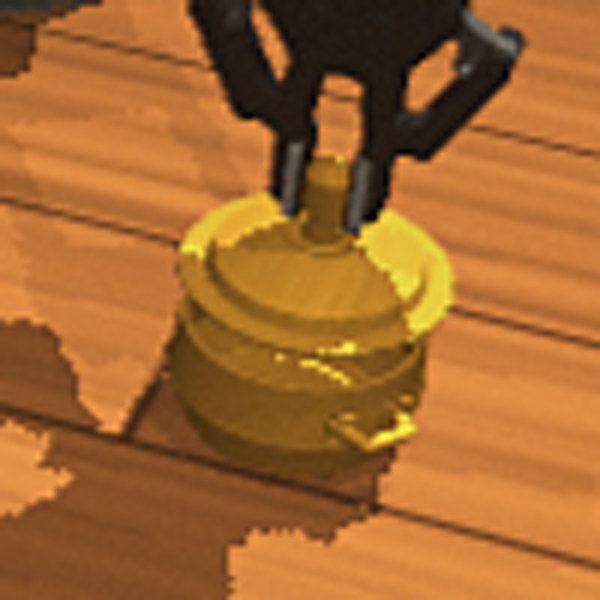

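The brass lid at (317,270) is over the brass pot at (299), matching the prediction. I lower it with a small correction.

Call:
{"api": "step_arm", "payload": {"targets": [[[0,0,0],[-1,1,4],10],[[0,0,0],[0,0,4],10],[[0,0,0],[0,0,4],10],[[0,0,0],[0,0,4],10],[[0,0,0],[0,0,3],10]]}}

```text
time: 24.43
tool_pos: [0.3623, 0.2696, 0.1593]
tcp_rot: [3.141, -0.0, -0.001]
wrist_force: [0.1, -0.5, -2.4]
width: 0.234
grip_force: 59.3
```

Call:
{"api": "step_arm", "payload": {"targets": [[[0,0,0],[0,0,1],10],[[0,0,0],[0,0,0],10],[[0,0,0],[0,0,0],10]]}}

```text
time: 24.68
tool_pos: [0.3625, 0.2697, 0.1587]
tcp_rot: [3.141, -0.0, -0.0]
wrist_force: [0.2, 0.1, -2.0]
width: 0.232
grip_force: 59.3
```

Call:
{"api": "step_arm", "payload": {"targets": [[[0,0,0],[0,0,1],10],[[0,0,0],[0,0,1],10],[[0,0,0],[0,0,1],10],[[0,0,0],[0,0,0],10]]}}

```text
time: 25.02
tool_pos: [0.3629, 0.2699, 0.1572]
tcp_rot: [-3.142, 0.0, -0.001]
wrist_force: [-3.9, -2.7, 7.3]
width: 0.234
grip_force: 60.2
```

Seated at the expected height. I release, rise and move clear so the cameras can see.

Call:
{"api": "step_arm", "payload": {"targets": [[[0,0,0],[0,0,0],50],[[0,0,0],[0,0,-1],50],[[0,0,0],[0,0,0],50],[[0,0,0],[0,0,0],50],[[0,0,0],[0,0,-20],50]]}}

```text
time: 25.43
tool_pos: [0.3602, 0.2682, 0.1735]
tcp_rot: [3.137, -0.0, -0.01]
wrist_force: [-0.3, -0.5, 0.0]
width: 0.587
grip_force: 0.0
```

Call:
{"api": "step_arm", "payload": {"targets": [[[0,0,0],[0,0,-35],50],[[0,0,0],[0,0,-35],50],[[0,0,0],[0,0,-35],50],[[0,0,0],[20,-30,-10],50],[[0,0,0],[15,-35,0],50]]}}

```text
time: 25.85
tool_pos: [0.4001, 0.3357, 0.2978]
tcp_rot: [-3.136, 0.004, -0.014]
wrist_force: [1.4, 1.3, 0.5]
width: 0.587
grip_force: 0.0
```

Call:
{"api": "step_arm", "payload": {"targets": [[[0,0,0],[10,-38,0],50],[[0,0,0],[5,-40,0],50],[[0,0,0],[0,-40,0],50],[[0,0,0],[0,-40,0],50],[[0,0,0],[0,0,0],50]]}}

```text
time: 26.27
tool_pos: [0.4121, 0.4989, 0.2907]
tcp_rot: [-3.138, -0.005, 0.001]
wrist_force: [0.7, -0.4, 0.5]
width: 0.587
grip_force: 0.0
```

Run:
```python
from h import *
a=read_camera("scene")[120:360,140:560,::-1]; b=read_camera("top")[100:390,80:560,::-1]
a=cv2.resize(a,(680,388),interpolation=2); b=cv2.resize(b,(340,205)); 
cv2.imwrite("pics/end.png",np.vstack([a,cv2.copyMakeBorder(b,0,0,170,170,0)]))
```

```text
(no output)
```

View pics/end.png

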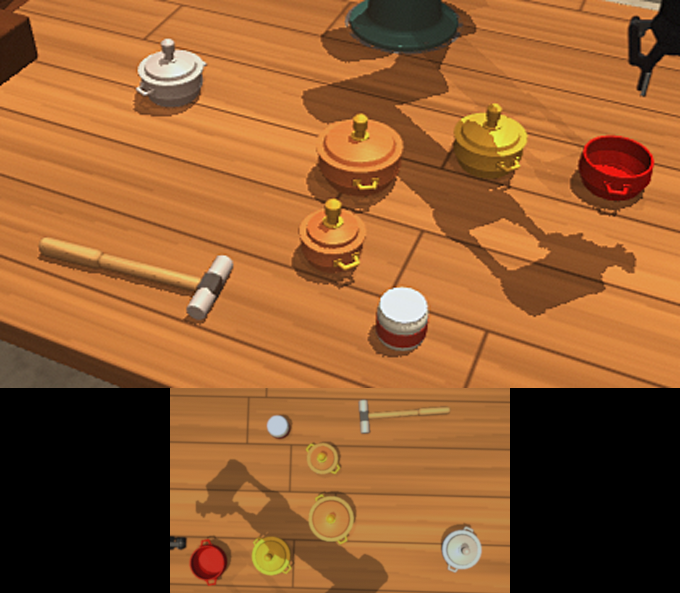

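All four lids sit level on their pots: tinned (170,75), big copper (360,150), small copper (333,235) and brass (490,138). The red pot, hammer and tin are untouched.

```bash
python3 -c "from workcell import *;print(finish_job())"
```

```text
the job is handed in; nothing more can be done
None
```

All four lids are on their matching pots and looked level and fully down in the last pictures, the hammer, polish tin and red pot were left alone, and the job was handed in at about 26 s.

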